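# Secure the chart table's instrument chest for sea

### The job

Secure the wooden instrument chest for sea: with the fingertips, push both of its open drawers fully home, and only then push the stub of the locking bar on its top all the way across, so that the bar's lugs lock both drawers. Do not grip or pick up anything; leave the chest standing in its place without shoving it along the table, and do not disturb the other things lying about.

Things in the scene. Friction and masses are not known exactly. Their poses are not given: they have to be found in the camera images.
- chest: low wooden chest, 240 mm deep (x), 318 wide (y), 100 high, 6 kg, loose on the table. Origin: centre of its underside; -x is its front with two drawers side by side (face at x = -120 mm, 30 mm stiles at y = -144, 0, +144), +y its left end seen from the robot. Top flat at 100 mm but for the locking bar, its keepers (to 110 mm), the push stub and the pot
- drawer_left (a joint): drawer on the chest's +y side: 0 = fully home (front 10 mm proud of the chest's face), grows to 0.12 m as it comes out along the chest's own -x; starts 35 to 85 mm out. About 2.5 N friction, stays where it is left, stops hard at 0
- drawer_right (a joint): the same for the drawer on the chest's -y side
- drawer_left_front (a point): point on the outer face of the left drawer's front, mid-width, 60 mm above the table; moves with the drawer; axes as the chest's. The front is 110 mm wide (y), from height 15 to 85 mm, 24 mm thick; a steel knob 18 mm across, mid-width at height 33 mm, stands out 16 mm. Behind the front is an open tray with walls up to height 66 mm
- drawer_right_front (a point): the same point on the right drawer's front
- bar (a joint): steel locking bar along the front edge of the chest's top (upper side at height 106 mm): starts at 0 to 5 mm, unlocked, its two lugs (18 mm wide, hanging to height 76 mm, 20 mm out from the face) before the stiles; 0.04 m = locked, lugs 5 mm before the shut drawers; beyond 8 mm they block open drawers. Slides along the chest's own +y; 2 N friction, stays where left, stops hard at 0.04
- bar_stub (a point): centre of the upright steel push stub on the bar, 18 mm (x) by 16 mm (y), from height 106 to 128 mm, this point at 117 mm; 16 mm behind the chest's face; moves with the bar; axes as the chest's
- case: closed black carrying case, 160 x 160 x 130 mm high, fixed, beside the chest; origin at the centre of its underside, front faces its own -x
- pot: dark steel pencil pot with pencils, 60 mm across, pot 75 mm high (pencils to about 116), standing on the rear half of the chest's top; loose; origin at the centre of its underside
- mug: white mug, 80 mm across and 92 mm high, standing in front of the black case; loose; origin at the centre of its underside
- handset: black handheld radio lying flat, 58 x 110 x 34 mm plus a 70 mm stub aerial along its +y, on the chart in front of the black case; loose; origin at the centre of its underside
- dividers: brass chart dividers lying flat, about 140 mm long, 11 mm high, between mug and handset; loose; origin at the centre of its underside
- weight: brass chart weight with a small grip knob, 42 mm across and 33 mm high, on the chart in front of the chest, opposite the middle stile; loose; origin at the centre of its underside
- compass: round black rubber hand compass, 72 mm across, 26 mm high, lying on the black case's lid; loose; origin at the centre of its underside
- plotter: square grey course plotter with a round steel dial, 100 x 100 mm, 9 mm high, lying on the table at the far left; loose; origin at the centre of its underside

How it is judged:
By the outcome, as a careful person would: the job done as asked, in the order asked, and still so for the second after the job is handed in, with the robot touching nothing.
It also fails if it takes over 58 s, if anything falls off the work surface, if the arm or the gripper's body presses on something with over 40 N, if the wrist force passes 120 N, or if a joint passes its speed limit or range.

### The arm

A 6-joint arm with a two-finger parallel gripper is mounted at the origin on the work surface. World frame = base frame: x ahead of the robot, y to its left, z up, the work surface at z = 0. Lengths are in m, angles in rad, forces in N, time in s.
With the tool pointing down it reaches from about 0.225 to 0.875 m from the base axis. Payload 3.4 kg.
Tool frame: the origin (TCP) lies on the centre line of the jaws, within the pads' length; the fingertips stand 11 mm ahead of it and the grasp point (between the pads) lies 8 mm behind it; z points along the fingers, y is the line along which they close (so a half turn about z gives the same grasp; the last joint's range is limited). The gripper opens to 85 mm and grips with 20 to 120 N. Pads are 22 mm wide; open, the fingers measure 114 mm over their backs; the gripper's body (76 mm by 85 mm) begins 54 mm behind the grasp point. The pads swing forward as they close: fully open they stand 13 mm farther back than shut.
Start: joints at [1.115, 0.276, 1.505, -0, 1.361, -0.121], TCP at [0.189, 0.543, 0.242] pointing down, gripper open.
Joint ranges: [-2.89, 2.89], [-0.75, 2.08], [0.22, 2.7], [-1.18, 4.32], [0.11, 2.71], [-2.7, 2.7]. Speed limits (rad/s): [2.57, 2.57, 3.14, 3.14, 3.14, 3.14].

### API

Orientations are given as a unit quaternion [w, x, y, z].
In Python, from rig import manip, eyes, job gives the robot as it stands.
- The arm moves only by the tool drive_tool, never from a script. Its argument "rows" is a list of rows, each a list of 3 entries, a list of its own where there are three numbers: the turn, a rotation vector about the world's x, y, z in rad, then the shift along the world's x, y, z in cm, then the finger opening in cm, from 0 to 8.54. A call has 1 to 8 rows; each row shifts and turns the commanded pose from where the row before left it; what a row does not reach is not made up. A row lasts 1/8 s, in which the tool goes at most 62.5 mm and 10.7 degrees, less where a joint would pass 70% of its speed; a pose out of reach is approached as far as the arm can. A call is refused whole if a number of a shift passes 6.25 or a number of a turn 0.188, either way. A call with a gripper value outside its range is refused whole. The fingers move at their own pace and stop on an object; "force" is the grip in N (left out, the last holds). Time passes only in rows, so rows that do not move let the fingers close. It gives the time, the measured TCP pose, the force, the opening and the grip force at its end, in the units of the state.
- manip.get_state(): the state, without advancing time (a new reading comes with each control period).
- eyes.get_image(name): name is "side" or "top"; returns the picture (420x560x3 uint8, red, green, blue); there is no depth.
- eyes.get_calibration(name): a dict with "camera_matrix" (3x3 intrinsics, pixels), "view" (4x4, takes a point from world to camera coordinates). Camera axes: x right, y up, looking along -z (the intrinsics and any distortion apply to the point x, -y, -z); pixel columns grow to the right and rows downward; lengths in m; the calibration is good to about 2 mm. A picture is of the moment at which its call begins. get_calibration takes no time and is no camera call.
- job.sign_off(): hands the job in; it is judged then, once.
The state is a dict: "clock": time; "qpos": joint angles; "qd": joint speeds; "effort": joint torques, N m; "position": TCP position; "ee_rot": TCP orientation; "contact_force": force on the tool from outside, world axes, zero at the start; "moment": the same for the moment, N m; "width": finger opening in m; "gripper_force": force on a finger pad.
Only numpy, scipy, OpenCV 4.12 (cv2) and the standard library are available. Lean on these libraries where they do the work, as an engineer would, in place of code of your own. Each camera call takes 0.05 s, during which the arm holds its last target. There are 200 camera calls.

## Working session

There is one attempt and no reset: what is moved stays moved. The work goes in short steps, Python scripts to look and compute and a tool call to move; the robot and the scene stay as the last step left them, time stands still between calls to the robot, and variables do not carry over. Pictures are saved under pics/ and viewed, at most 10 in all, crops included, and the job is handed in when it is done.

Besides the shell and the picture viewer there is one more tool, called after "Call:" as name(argument=value, ...) on one line, values as JSON. drive_tool: Moves the arm, as the interface text tells. Its arguments: {"type":"object","properties":{"rows":{"type":"array"},"force":{"type":"number"}},"required":["rows"]}

```bash
mkdir -p pics; python3 - <<'E'
from rig import manip, eyes, job
import cv2, numpy as np
for n in("side","top"):
    cv2.imwrite(f"pics/{n}0.png",eyes.get_image(n)[:,:,::-1])
    c=eyes.get_calibration(n); print(n,np.round(c["camera_matrix"],1).tolist(),np.round(c["view"],4).tolist(),[k for k in c])
s=manip.get_state(); print(s)
E
```

```text
side [[403.8, 0.0, 274.9], [0.0, 403.8, 214.9], [0.0, 0.0, 1.0]] [[-0.9474, -0.3201, 0.0035, 0.5936], [0.1994, -0.5815, 0.7887, -0.1471], [-0.2504, 0.7479, 0.6148, -0.8554], [0.0, 0.0, 0.0, 1.0]] ['camera_matrix', 'view']
top [[446.8, 0.0, 281.6], [0.0, 446.8, 208.8], [0.0, 0.0, 1.0]] [[0.003, -0.9999, 0.015, 0.0556], [0.9883, 0.0052, 0.1526, -0.5976], [-0.1527, 0.0143, 0.9882, -1.2338], [0.0, 0.0, 0.0, 1.0]] ['camera_matrix', 'view']
{'clock': 0.1, 'qpos': array([ 1.11501061e+00,  2.76522172e-01,  1.50603407e+00,  4.87948070e-05,
        1.36069925e+00, -1.20988057e-01]), 'qd': array([ 0.00265521,  0.00027354, -0.00304392, -0.00055848, -0.00156968,
       -0.00065357]), 'effort': array([ 1.17170624e-03, -4.17703378e+01, -2.46404707e+01, -5.31998910e-05,
        5.85408052e-03, -1.53539423e-05]), 'position': array([0.18870891, 0.54265994, 0.24152069]), 'ee_rot': array([-2.59331648e-04,  1.66623084e-01,  9.86020312e-01, -7.90298038e-04]), 'contact_force': array([-0.41386516, -0.19367132,  0.35921294]), 'moment': array([ 0.03010228, -0.08543904, -0.04256283]), 'gripper_force': 0.0, 'width': 0.08527064360745926}
```

View pics/side0.png

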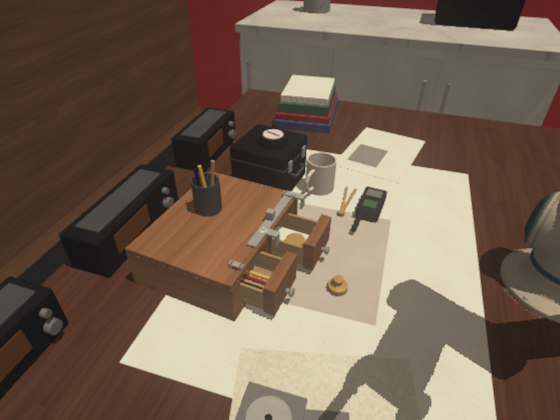

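View pics/top0.png

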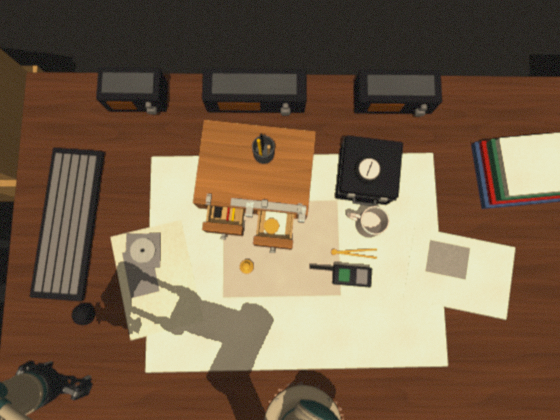

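The chest sits at about (258,165) in the top view with its front toward the robot. The left drawer front is near (223,232), the right near (273,246), the weight at (247,267), the mug at (372,220) and the arm at lower left. Next I'll zoom in on the chest.

```bash
python3 - <<'E'
import cv2
a=cv2.imread("pics/top0.png")[115:280,185:325]; cv2.imwrite("pics/topc.png",cv2.resize(a,None,fx=3.6,fy=3.6,interpolation=cv2.INTER_CUBIC))
a=cv2.imread("pics/side0.png")[165:315,130:340]; cv2.imwrite("pics/sidec.png",cv2.resize(a,None,fx=3.8,fy=3.8,interpolation=cv2.INTER_CUBIC))
E
```

```text
(no output)
```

View pics/topc.png

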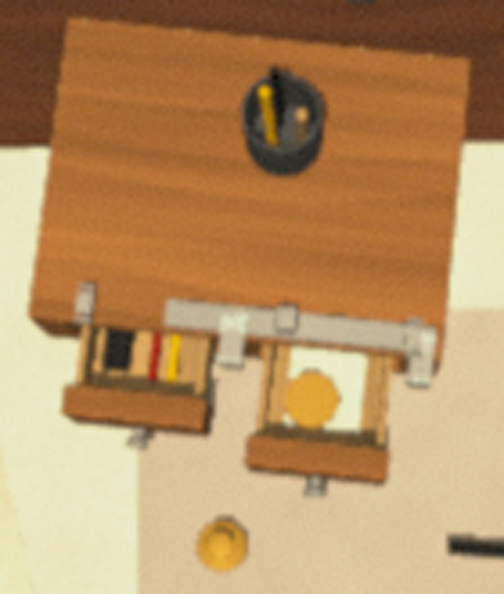

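View pics/sidec.png

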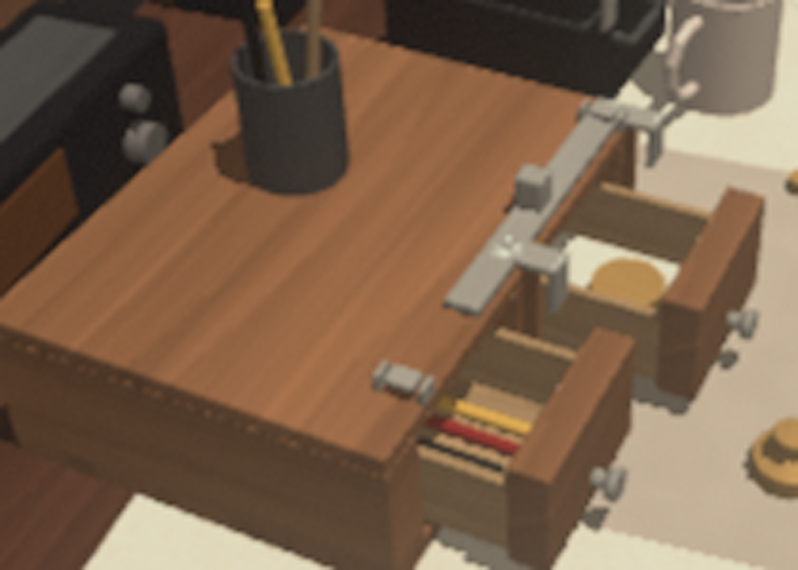

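The crops show the chest top corners at (68,20), (468,60), (32,318) and (442,358) in the top crop, and the stub top at (286,312). The drawer fronts run (65,400)-(210,425) on the left and (248,450)-(387,475) on the right. The bar lugs are at (232,350) and (421,370), both before the stiles.

```bash
cat > h.py <<'E'
import numpy as np
from rig import manip, eyes, job
def ray(n,u,v,z):
    c=eyes.get_calibration(n);V=np.array(c["view"]);K=np.array(c["camera_matrix"])
    d=np.linalg.solve(K,[u,v,1]); d=V[:3,:3].T@(d*[1,-1,-1]); o=-V[:3,:3].T@V[:3,3]
    return o+d*(z-o[2])/d[2]
def tc(x,y,z): return ray("top",185+x/3.6,115+y/3.6,z)
def sc(x,y,z): return ray("side",130+x/3.8,165+y/3.8,z)
E
python3 - <<'E'
from h import *
np.set_printoptions(precision=4,suppress=True)
V=eyes.get_calibration("top")["view"];V=np.array(V);print("cam",-V[:3,:3].T@V[:3,3])
P={k:tc(*v) for k,v in dict(BL=(68,20,.1),BR=(468,60,.1),FL=(32,318,.1),FR=(442,358,.1),stub=(286,312,.128),
 Lin0=(68,385,.085),Lin1=(212,407,.085),Lknob=(138,438,.033),Rknob=(316,486,.033),Rl=(250,435,.085),Rr=(387,450,.085),weight=(222,543,.025),
 pot=(284,110,.075),lug1=(232,318,.11),lug2=(421,330,.11)).items()}
for k,v in P.items(): print(k,v)
c=(P['BL']+P['BR']+P['FL']+P['FR'])/4
e=P['BL']+P['FL']-P['BR']-P['FR']; f=P['BL']+P['BR']-P['FL']-P['FR']
print(c,np.linalg.norm(e)/2,np.linalg.norm(f)/2,"yaw",np.arctan2(-e[0],e[1]),np.arctan2(f[1],f[0]))
S=dict(stub=(536,176,.128),FL=(388,468,.1),L_ol=(548,495-0,.05),
 Ltop0=(508,470,.085),Ltop1o=(632,345,.085),Ltop0o=(553,480,.085),Rtop1o=(763,202,.085),Rtop0o=(700,310,.085),Lk=(612,482,.033),Rk=(745,322,.033),wt=(790,445,.02))
for k,v in S.items(): print("side",k,sc(*v))
E
```

```text
cam [0.4021 0.0764 1.3095]
BL [0.8393 0.2785 0.1   ]
BR [ 0.8093 -0.0347  0.1   ]
FL [0.6027 0.2988 0.1   ]
FR [ 0.5736 -0.0129  0.1   ]
stub [0.6037 0.1052 0.128 ]
Lin0 [0.5534 0.2724 0.085 ]
Lin1 [0.537  0.1622 0.085 ]
Lknob [0.5178 0.2241 0.033 ]
Rknob [0.4803 0.0826 0.033 ]
Rl [0.5157 0.1329 0.085 ]
Rr [0.5047 0.0284 0.085 ]
weight [0.4355 0.1567 0.025 ]
pot [0.7753 0.1095 0.075 ]
lug1 [0.6019 0.1464 0.11  ]
lug2 [0.5935 0.0036 0.11  ]
[0.7062 0.1324 0.1   ] 0.31389586770463795 0.23706010962744148 yaw -0.09435131108887888 -0.08891536220398943
side stub [0.5975 0.1127 0.128 ]
side FL [0.6016 0.3111 0.1   ]
side L_ol [0.5399 0.2615 0.05  ]
side Ltop0 [0.5532 0.2817 0.085 ]
side Ltop1o [0.5214 0.1802 0.085 ]
side Ltop0o [0.5309 0.2807 0.085 ]
side Rtop1o [0.4828 0.0403 0.085 ]
side Rtop0o [0.4945 0.1426 0.085 ]
side Lk [0.516  0.2287 0.033 ]
side Rk [0.4782 0.0877 0.033 ]
side wt [0.4353 0.1614 0.02  ]
```

Call:
drive_tool(rows=[[[0, 0, 0.12], [3.7, -3.9, 0], 0], [[0, 0, 0.12], [3.7, -3.9, 0], 0], [[0, 0, 0], [3.7, -3.9, 0], 0], [[0, 0, 0], [3.7, -3.9, 0], 0], [[0, 0, 0], [3.7, -3.9, 0], 0], [[0, 0, 0], [3.7, -3.9, 0], 0], [[0, 0, 0], [3.7, -3.9, 0], 0], [[0, 0, 0], [3.7, -3.9, 0], 0]], force=40)

```text
clock: 1.1
position: [0.4858, 0.2296, 0.242]
ee_rot: [-0.0, 0.047, 0.999, 0.0]
contact_force: [0.1, 0.2, 0.1]
width: 0.0001
gripper_force: 0.0
```

Call:
drive_tool(rows=[[[0, 0, 0], [0, 0, -4.1], 0], [[0, 0, 0], [0, 0, -4.1], 0], [[0, 0, 0], [0, 0, -4.1], 0], [[0, 0, 0], [0, 0, -4.1], 0], [[0, 0, 0], [0, 0, 0], 0], [[0, 0, 0], [0, 0, 0], 0]])

```text
clock: 1.85
position: [0.4859, 0.2314, 0.0794]
ee_rot: [0.001, 0.047, 0.999, 0.0]
contact_force: [0.7, -0.5, 0.3]
width: -0.0002
gripper_force: 0.0
```

```bash
python3 - <<'E'
from h import *
import cv2
a=[eyes.get_image("top")[115:280,185:325,::-1],eyes.get_image("side")[165:315,130:340,::-1]]
a=[cv2.resize(i,None,fx=s,fy=s,interpolation=cv2.INTER_CUBIC) for i,s in zip(a,(2.8,1.9))]
h=max(i.shape[0] for i in a)
a=[cv2.copyMakeBorder(i,0,h-i.shape[0],0,0,0) for i in a]
cv2.imwrite("pics/c1.png",np.hstack(a)); print(manip.get_state()["position"])
E
```

```text
[0.48640889 0.23161314 0.08020876]
```

View pics/c1.png

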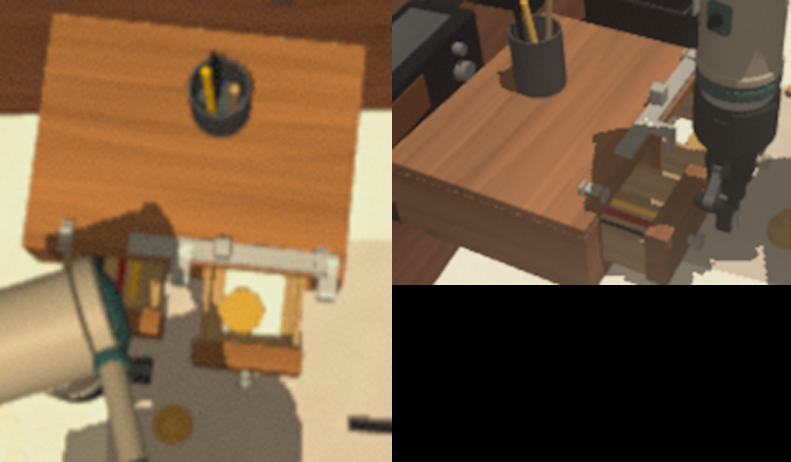

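The closed fingertips stand just ahead of the left drawer front, above the knob and clear of the weight. I'm pushing along the chest's +x.

Call:
drive_tool(rows=[[[0, 0, 0], [1, -0.09, 0], 0], [[0, 0, 0], [1, -0.09, 0], 0], [[0, 0, 0], [1, -0.09, 0], 0], [[0, 0, 0], [0.8, -0.07, 0], 0], [[0, 0, 0], [0.8, -0.07, 0], 0], [[0, 0, 0], [0.8, -0.07, 0], 0], [[0, 0, 0], [0.8, -0.07, 0], 0], [[0, 0, 0], [0.6, -0.06, 0], 0]])

```text
clock: 2.95
position: [0.5532, 0.2246, 0.0781]
ee_rot: [-0.0, 0.047, 0.999, -0.0]
contact_force: [-2.9, -1.4, 1.4]
width: -0.0001
gripper_force: 1.3
```

Call:
drive_tool(rows=[[[0, 0, 0], [0.2, -0.02, 0], 0], [[0, 0, 0], [0.2, -0.02, 0], 0], [[0, 0, 0], [0.1, -0.01, 0], 0], [[0, 0, 0], [0, 0, 0], 0]])

```text
clock: 3.45
position: [0.5578, 0.2245, 0.0782]
ee_rot: [-0.0, 0.047, 0.999, 0.0]
contact_force: [-2.9, -1.6, -1.0]
width: 0.0002
gripper_force: 1.1
```

Call:
drive_tool(rows=[[[0, 0, 0], [0.2, -0.02, 0], 0], [[0, 0, 0], [0.2, -0.02, 0], 0], [[0, 0, 0], [0.2, -0.02, 0], 0], [[0, 0, 0], [0.1, -0.01, 0], 0], [[0, 0, 0], [0.1, -0.01, 0], 0]])

```text
clock: 4.08
position: [0.5659, 0.2237, 0.0782]
ee_rot: [-0.0, 0.047, 0.999, 0.0]
contact_force: [-3.0, -1.6, -1.5]
width: -0.0
gripper_force: 1.3
```

Call:
drive_tool(rows=[[[0, 0, 0], [0.1, -0.01, 0], 0], [[0, 0, 0], [0.1, -0.01, 0], 0]])

```text
clock: 4.32
position: [0.568, 0.2235, 0.0783]
ee_rot: [-0.0, 0.047, 0.999, 0.0]
contact_force: [-2.3, -0.5, -1.2]
width: 0.0001
gripper_force: 1.3
```

Call:
drive_tool(rows=[[[0, 0, 0], [0.1, -0.01, 0], 0], [[0, 0, 0], [0.1, -0.01, 0], 0]])

```text
clock: 4.58
position: [0.57, 0.2234, 0.0783]
ee_rot: [-0.0, 0.047, 0.999, 0.0]
contact_force: [-2.5, -0.7, -2.0]
width: -0.0002
gripper_force: 1.3
```

Call:
drive_tool(rows=[[[0, 0, 0], [0.1, -0.01, 0], 0], [[0, 0, 0], [0.05, 0, 0], 0]])

```text
clock: 4.82
position: [0.5715, 0.2233, 0.0783]
ee_rot: [0.0, 0.047, 0.999, 0.0]
contact_force: [-3.5, -0.4, -1.0]
width: 0.0001
gripper_force: 1.3
```

Call:
drive_tool(rows=[[[0, 0, 0], [0.1, -0.01, 0], 0]])

```text
clock: 4.95
position: [0.5724, 0.2231, 0.0783]
ee_rot: [-0.0, 0.047, 0.999, 0.0]
contact_force: [-2.9, 0.1, -1.5]
width: 0.0002
gripper_force: 1.3
```

Call:
drive_tool(rows=[[[0, 0, 0], [0.1, -0.01, 0], 0]])

```text
clock: 5.08
position: [0.5735, 0.2231, 0.0783]
ee_rot: [0.0, 0.047, 0.999, 0.0]
contact_force: [-2.0, -0.3, -1.9]
width: 0.0
gripper_force: 1.3
```

Call:
drive_tool(rows=[[[0, 0, 0], [0.05, 0, 0], 0]])

```text
clock: 5.2
position: [0.5741, 0.223, 0.0783]
ee_rot: [0.0, 0.047, 0.999, 0.0]
contact_force: [-2.6, -0.5, -1.5]
width: 0.0002
gripper_force: 1.3
```

Call:
drive_tool(rows=[[[0, 0, 0], [0.1, -0.01, 0], 0]])

```text
clock: 5.32
position: [0.575, 0.2229, 0.0784]
ee_rot: [0.0, 0.047, 0.999, 0.0]
contact_force: [-3.4, -0.7, -1.9]
width: -0.0001
gripper_force: 1.3
```

Call:
drive_tool(rows=[[[0, 0, 0], [0.1, -0.01, 0], 0]])

```text
clock: 5.45
position: [0.5752, 0.2229, 0.0783]
ee_rot: [-0.001, 0.047, 0.999, 0.0]
contact_force: [-5.1, -0.1, 0.7]
width: -0.0001
gripper_force: 2.7
```

Call:
drive_tool(rows=[[[0, 0, 0], [0.05, 0, 0], 0]])

```text
clock: 5.58
position: [0.5752, 0.2229, 0.0783]
ee_rot: [-0.001, 0.047, 0.999, -0.0]
contact_force: [-5.8, -0.1, 1.0]
width: -0.0001
gripper_force: 3.0
```

Call:
drive_tool(rows=[[[0, 0, 0], [0.05, 0, 0], 0]])

```text
clock: 5.7
position: [0.5753, 0.2229, 0.0784]
ee_rot: [-0.002, 0.047, 0.999, -0.0]
contact_force: [-6.6, 0.8, 1.8]
width: -0.0
gripper_force: 3.4
```

The left drawer is home: position stuck while force rises. Now backing off and crossing to the right drawer.

Call:
drive_tool(rows=[[[0, 0, 0], [-1, 0.09, 0], 0], [[0, 0, 0], [-3.4, 0.31, 0], 0], [[0, 0, 0], [-3.4, 0.31, 0], 0], [[0, 0, 0], [-3.4, 0.31, 0], 0], [[0, 0, 0], [-0.3, -3.9, 0], 0], [[0, 0, 0], [-0.4, -3.9, 0], 0], [[0, 0, 0], [-0.4, -3.9, 0], 0], [[0, 0, 0], [-0.3, -3.9, 0], 0]])

```text
clock: 6.7
position: [0.4527, 0.0759, 0.0793]
ee_rot: [0.003, 0.047, 0.999, 0.0]
contact_force: [0.7, -0.4, -0.3]
width: -0.0002
gripper_force: 0.0
```

Call:
drive_tool(rows=[[[0, 0, 0], [0, 0, 0], 0], [[0, 0, 0], [0, 0, 0], 0]])

```text
clock: 6.95
position: [0.4522, 0.0772, 0.0789]
ee_rot: [0.002, 0.048, 0.999, 0.0]
contact_force: [0.6, 0.2, -1.1]
width: 0.0003
gripper_force: 0.0
```

```bash
python3 - <<'E'
from h import *
import cv2
a=[eyes.get_image("top")[115:280,185:325,::-1],eyes.get_image("side")[165:315,130:340,::-1]]
a=[cv2.resize(i,None,fx=s,fy=s,interpolation=cv2.INTER_CUBIC) for i,s in zip(a,(2.8,1.9))]
h=max(i.shape[0] for i in a)
a=[cv2.copyMakeBorder(i,0,h-i.shape[0],0,0,0) for i in a]
cv2.imwrite("pics/c2.png",np.hstack(a))
E
```

```text
(no output)
```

View pics/c2.png

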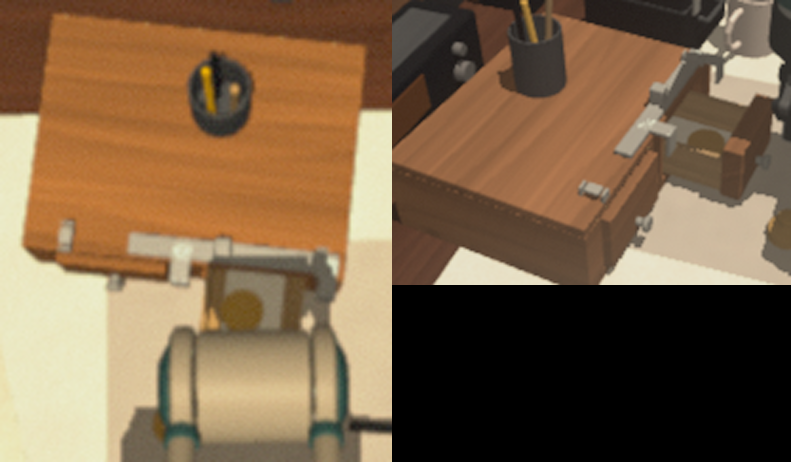

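The left drawer is shut flush with the chest unmoved, and the right drawer is still open with the gripper before it. Pushing the right one now.

Call:
drive_tool(rows=[[[0, 0, 0], [1, -0.09, 0], 0], [[0, 0, 0], [1, -0.09, 0], 0], [[0, 0, 0], [1, -0.09, 0], 0], [[0, 0, 0], [1, -0.09, 0], 0], [[0, 0, 0], [1, -0.09, 0], 0], [[0, 0, 0], [1, -0.09, 0], 0], [[0, 0, 0], [0.8, -0.07, 0], 0], [[0, 0, 0], [0.8, -0.07, 0], 0]])

```text
clock: 8.05
position: [0.5271, 0.07, 0.0781]
ee_rot: [-0.0, 0.047, 0.999, -0.0]
contact_force: [-2.4, 0.6, -1.2]
width: -0.0003
gripper_force: 1.4
```

Call:
drive_tool(rows=[[[0, 0, 0], [0.6, -0.06, 0], 0], [[0, 0, 0], [0.6, -0.06, 0], 0], [[0, 0, 0], [0.5, -0.04, 0], 0], [[0, 0, 0], [0.4, -0.04, 0], 0], [[0, 0, 0], [0, 0, 0], 0]])

```text
clock: 8.68
position: [0.5489, 0.0681, 0.0785]
ee_rot: [0.001, 0.047, 0.999, 0.0]
contact_force: [-1.2, -0.0, -1.2]
width: 0.0003
gripper_force: 0.6
```

Call:
drive_tool(rows=[[[0, 0, 0], [0.2, -0.02, 0], 0], [[0, 0, 0], [0.2, -0.02, 0], 0], [[0, 0, 0], [0.2, -0.02, 0], 0], [[0, 0, 0], [0.1, -0.01, 0], 0], [[0, 0, 0], [0.1, -0.01, 0], 0]])

```text
clock: 9.3
position: [0.5562, 0.0674, 0.0785]
ee_rot: [0.0, 0.047, 0.999, 0.0]
contact_force: [-1.9, 0.1, 1.6]
width: -0.0002
gripper_force: 1.3
```

Call:
drive_tool(rows=[[[0, 0, 0], [0.1, -0.01, 0], 0], [[0, 0, 0], [0.1, -0.01, 0], 0]])

```text
clock: 9.55
position: [0.5582, 0.0672, 0.0785]
ee_rot: [0.0, 0.047, 0.999, 0.0]
contact_force: [-2.6, -0.8, 1.8]
width: 0.0
gripper_force: 1.3
```

Call:
drive_tool(rows=[[[0, 0, 0], [0.1, -0.01, 0], 0]])

```text
clock: 9.68
position: [0.5591, 0.0671, 0.0784]
ee_rot: [0.0, 0.047, 0.999, 0.0]
contact_force: [-2.7, -0.0, 1.9]
width: 0.0002
gripper_force: 1.3
```

Call:
drive_tool(rows=[[[0, 0, 0], [0.1, -0.01, 0], 0]])

```text
clock: 9.8
position: [0.5595, 0.0671, 0.0783]
ee_rot: [-0.001, 0.047, 0.999, 0.0]
contact_force: [-4.6, 0.5, 1.9]
width: -0.0001
gripper_force: 2.3
```

Call:
drive_tool(rows=[[[0, 0, 0], [0.05, 0, 0], 0]])

```text
clock: 9.93
position: [0.5595, 0.0671, 0.0783]
ee_rot: [-0.001, 0.047, 0.999, 0.0]
contact_force: [-4.8, -1.0, 3.3]
width: 0.0001
gripper_force: 2.8
```

Call:
drive_tool(rows=[[[0, 0, 0], [0.05, 0, 0], 0]])

```text
clock: 10.05
position: [0.5595, 0.0671, 0.0782]
ee_rot: [-0.001, 0.047, 0.999, -0.0]
contact_force: [-6.2, 0.5, 5.1]
width: 0.0
gripper_force: 3.2
```

The right drawer is home too. Next: back off, lift, and come down on the -y side of the stub.

Call:
drive_tool(rows=[[[0, 0, 0], [-1, 0.09, 0], 0], [[0, 0, 0], [-2, 0.18, 0], 0], [[0, 0, 0], [0, 0, 4], 0], [[0, 0, 0], [0, 0, 4], 0], [[0, 0, 0], [0, 0, 0], 0], [[0, 0, 0], [3.3, -0.3, 0], 0], [[0, 0, 0], [3.2, -0.3, 0], 0], [[0, 0, 0], [0, 0, 0], 0]])

```text
clock: 11.05
position: [0.5982, 0.0633, 0.157]
ee_rot: [0.001, 0.048, 0.999, 0.0]
contact_force: [-0.6, -0.2, -0.8]
width: -0.0
gripper_force: 0.0
```

```bash
python3 - <<'E'
from h import *
import cv2
a=[eyes.get_image("top")[115:280,185:325,::-1],eyes.get_image("side")[165:315,130:340,::-1]]
a=[cv2.resize(i,None,fx=s,fy=s,interpolation=cv2.INTER_CUBIC) for i,s in zip(a,(2.4,2.1))]
h=max(i.shape[0] for i in a)
a=[cv2.copyMakeBorder(i,0,h-i.shape[0],0,0,0) for i in a]
cv2.imwrite("pics/c3.png",np.hstack(a));print(manip.get_state()["position"])
E
```

```text
[0.59516113 0.06371078 0.15698   ]
```

View pics/c3.png

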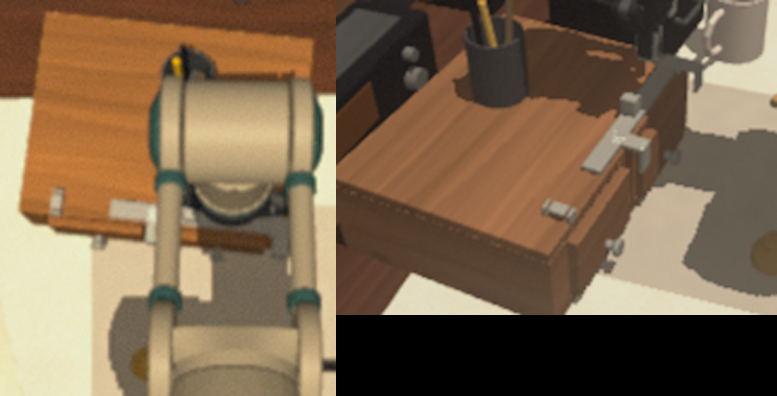

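Both drawers are shut, and the fingertips hang on the -y side of the stub, in line with it. Lowering, then pushing along the chest's +y.

Call:
drive_tool(rows=[[[0, 0, 0], [0, 0, -1.6], 0], [[0, 0, 0], [0, 0, -1.6], 0], [[0, 0, 0], [0, 0, 0], 0], [[0, 0, 0], [0, 0, 0], 0]])

```text
clock: 11.65
position: [0.5959, 0.0637, 0.1261]
ee_rot: [-0.0, 0.047, 0.999, 0.0]
contact_force: [-0.1, -0.4, 0.7]
width: 0.0001
gripper_force: 0.0
```

Call:
drive_tool(rows=[[[0, 0, 0], [0.09, 1, 0], 0], [[0, 0, 0], [0.06, 0.6, 0], 0], [[0, 0, 0], [0.04, 0.4, 0], 0], [[0, 0, 0], [0.04, 0.4, 0], 0], [[0, 0, 0], [0.04, 0.4, 0], 0], [[0, 0, 0], [0, 0, 0], 0]])

```text
clock: 12.4
position: [0.5987, 0.092, 0.1264]
ee_rot: [0.0, 0.047, 0.999, 0.0]
contact_force: [-0.6, -0.6, 1.0]
width: 0.0001
gripper_force: 0.3
```

Call:
drive_tool(rows=[[[0, 0, 0], [0.04, 0.4, 0], 0], [[0, 0, 0], [0.04, 0.4, 0], 0], [[0, 0, 0], [0.04, 0.4, 0], 0], [[0, 0, 0], [0.04, 0.4, 0], 0], [[0, 0, 0], [0.02, 0.2, 0], 0]])

```text
clock: 13.02
position: [0.6006, 0.1101, 0.1264]
ee_rot: [0.0, 0.047, 0.999, 0.0]
contact_force: [0.6, -3.1, 1.3]
width: 0.0001
gripper_force: 1.0
```

Call:
drive_tool(rows=[[[0, 0, 0], [0.03, 0.3, 0], 0], [[0, 0, 0], [0.02, 0.2, 0], 0], [[0, 0, 0], [0.02, 0.2, 0], 0], [[0, 0, 0], [0.01, 0.1, 0], 0]])

```text
clock: 13.52
position: [0.6013, 0.1178, 0.1263]
ee_rot: [0.0, 0.047, 0.999, 0.0]
contact_force: [0.4, -2.7, 1.2]
width: 0.0001
gripper_force: 1.0
```

Call:
drive_tool(rows=[[[0, 0, 0], [0.02, 0.2, 0], 0], [[0, 0, 0], [0.01, 0.1, 0], 0], [[0, 0, 0], [0.01, 0.1, 0], 0]])

```text
clock: 13.9
position: [0.6017, 0.1218, 0.1264]
ee_rot: [0.0, 0.047, 0.999, 0.0]
contact_force: [-0.4, -2.6, 1.5]
width: -0.0004
gripper_force: 1.0
```

Call:
drive_tool(rows=[[[0, 0, 0], [0.01, 0.1, 0], 0], [[0, 0, 0], [0.01, 0.1, 0], 0]])

```text
clock: 14.15
position: [0.6019, 0.1237, 0.1264]
ee_rot: [0.0, 0.047, 0.999, 0.0]
contact_force: [0.6, -2.0, 1.7]
width: 0.0002
gripper_force: 1.0
```

Call:
drive_tool(rows=[[[0, 0, 0], [0.01, 0.1, 0], 0], [[0, 0, 0], [0.01, 0.1, 0], 0]])

```text
clock: 14.4
position: [0.602, 0.1247, 0.1263]
ee_rot: [-0.0, 0.047, 0.999, -0.001]
contact_force: [0.6, -5.7, 2.4]
width: 0.0001
gripper_force: 3.2
```

Call:
drive_tool(rows=[[[0, 0, 0], [0.01, 0.1, 0], 0]])

```text
clock: 14.52
position: [0.602, 0.1248, 0.1264]
ee_rot: [-0.0, 0.047, 0.999, -0.002]
contact_force: [-1.0, -8.1, 2.6]
width: -0.0001
gripper_force: 4.3
```

Call:
drive_tool(rows=[[[0, 0, 0], [0.01, 0.1, 0], 0]])

```text
clock: 14.65
position: [0.602, 0.1249, 0.1263]
ee_rot: [-0.0, 0.047, 0.999, -0.003]
contact_force: [0.3, -10.5, 3.5]
width: 0.0004
gripper_force: 5.4
```

The bar is at its hard stop. Retreating for a final look.

Call:
drive_tool(rows=[[[0, 0, 0], [-0.1, -1, 0], 0], [[0, 0, 0], [-0.1, -1, 0], 0], [[0, 0, 0], [0, 0, 5], 0], [[0, 0, 0], [0, 0, 5], 0], [[0, 0, 0], [-5, 0, 2], 0], [[0, 0, 0], [-6, 0, 0], 0], [[0, 0, 0], [-6, 0, 0], 0], [[0, 0, 0], [-4, 0, 0], 0]])

```text
clock: 15.65
position: [0.3869, 0.1079, 0.2461]
ee_rot: [-0.001, 0.047, 0.999, 0.001]
contact_force: [-0.4, 0.5, -0.4]
width: -0.0
gripper_force: 0.0
```

Call:
drive_tool(rows=[[[0, 0, 0], [0, 0, 0], 0], [[0, 0, 0], [0, 0, 0], 0], [[0, 0, 0], [0, 0, 0], 0]])

```text
clock: 16.02
position: [0.3915, 0.1078, 0.2463]
ee_rot: [0.0, 0.048, 0.999, 0.0]
contact_force: [0.3, 0.8, -0.2]
width: 0.0001
gripper_force: 0.0
```

```bash
python3 - <<'E'
from h import *
import cv2
a=[eyes.get_image("top")[115:290,185:395,::-1],eyes.get_image("side")[165:315,130:340,::-1]]
a=[cv2.resize(i,None,fx=1.9,fy=1.9,interpolation=cv2.INTER_CUBIC) for i in a]
h=max(i.shape[0] for i in a)
a=[cv2.copyMakeBorder(i,0,h-i.shape[0],0,0,0) for i in a]
cv2.imwrite("pics/c4.png",np.hstack(a))
E
```

```text
(no output)
```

View pics/c4.png

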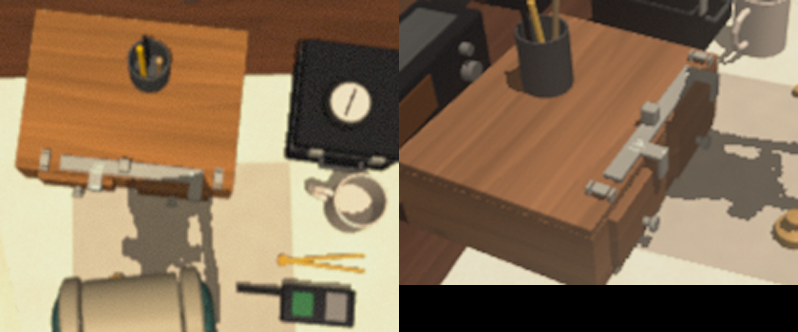

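Both drawers are shut, the lugs (95,178) and (195,185) stand before them, and the chest and the other things are in place.

```bash
python3 -c "
from rig import job
print(job.sign_off())"
```

```text
the job is handed in; nothing more can be done
None
```

I pushed both drawers home, then slid the locking bar to its hard stop with its lugs in front of both drawers; the last pictures show the chest and the things in view undisturbed, and I handed the job in at about 16 s.

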